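Top up the nut feeder and hold its sprung track cover at the index

TASK

Top up the nut feeder: lift the scoop by its grip bar, tip all five brass nuts out of it through the funnel into the feeder's clear standpipe, and stand the empty scoop back on the bench, clear of the feeder. Then raise the sprung track cover by its pull handle until its pointer is level with the index clamped on the quadrant, and finish while still holding it there with the fingers, so that the fitter can get at the track. Do not swing the cover wide open, which trips the guard switch, do not shift the index, and leave the valves and the bottle where they are.

Things in the scene. Friction and masses are not known exactly. Their poses are not given: they have to be found in the camera images.
- feeder: bench nut feeder, fixed: grey base plate 250 x 360 mm (x, y), 14 mm thick; origin under its centre, x to its back (away from the robot), y left, z up; it may be turned a little. Left half: clear standpipe with a steel funnel. Right half: white track bay 165 x 150 mm under the sprung cover, with an aluminium quadrant (arc plate, up to 235 mm high) on its right flank
- funnel_mouth (a point): centre of the funnel's round mouth, 187 mm above the bench; inner diameter 134 mm, narrowing over 62 mm to the pipe's bore. Axes as the feeder's
- pipe_floor (a point): centre of the standpipe's inner floor, 56 mm above the bench, straight below the funnel; bore 48 mm, outside 54 mm, the pipe ends and the funnel begins at 125 mm. The nuts belong in here
- scoop: loose steel parts scoop, 0.26 kg (0.8 to 1.3 times that), on the bench with the nuts in it: tray 120 x 66 mm (x, y), floor 3 mm, walls 36 mm high (14 mm over the last 26 mm to the spout), open end (spout) at +x; origin under the centre of its floor, z up. A strap and two posts carry a grip bar lengthwise over the tray
- scoop_grip (a point): centre of the scoop's black grip bar: 89 mm long (along scoop x), 16 mm wide, 16 mm high, centre 88 mm above the scoop's underside and 15.5 mm behind the scoop's middle, close above its centre of mass. Taken from above across its width. Axes as the scoop's
- scoop_lip (a point): middle of the spout's edge, top of the floor, at x = 60 mm, z = 3 mm in the scoop. Nuts slide out over it when the scoop is tipped spout down by 25 degrees or more (surely at 50)
- cover (a joint): angle of the track cover (aluminium plate 168 x 156 mm, 3 mm thick, 119 mm above the bench): 0 rad shut, grows as its front edge goes up. The spring hinge pulls it shut all the way: about 5 N at the pull bar when shut, 7 N at 0.8 rad; it snaps shut if let go. Wide open (1.05 rad and more) trips the guard switch
- cover_hinge (a point): point on the cover's hinge axis, at the middle of its rear edge, 119 mm above the bench; the axis runs along this point's y (feeder y)
- track_cover: the cover with the black U-shaped pull handle on its front edge, which lies in the plane of the cover; origin on the hinge axis, turns with the cover: shut, its axes are the feeder's
- pull (a point): middle of the handle's bar: round, 12 mm diameter, 96 mm long along the hinge axis (feeder y), 213 mm from the hinge and 120.5 mm above the bench when shut; 40 mm free between the bar and the cover's front edge, nothing below it. It can be pinched from above with the fingers before and behind it, and turns between them
- cover_pointer (a point): tip of the black pointer on the cover's right edge, 111 mm from the hinge axis; its x axis is the cover's, radial from the hinge
- index (a joint): angle, 0.45 to 0.80 rad, at which the index is clamped on the quadrant (arc of radius 112 to 125 mm about the cover's hinge, marked in 10 degree steps), counted like the cover's: pointer and index are level when both joints read the same
- index_tip (a point): point on the needle of the index, a small dark clamp with a thumbscrew and a 30 mm black needle on the quadrant, 126 mm from the hinge axis; its x axis is radial from the hinge, as the pointer's. The clamp holds only by friction (about 4 N at its tip moves it)
- valve_a: loose bystander: brass valve body with a tall black stem plug, 76 x 40 mm, 104 mm high, origin under its centre
- valve_b: loose bystander: a second valve body, the same
- bottle: loose bystander: white plastic bottle with a black cap, 44 mm diameter, 105 mm high, origin under its centre
- nut1: brass compression nut, 16 mm across flats, 12 mm long with its round collar, 15 g, lying in the scoop; origin in the middle of its flat face (underside at the start)
- nut2: brass compression nut, 16 mm across flats, 12 mm long with its round collar, 15 g, lying in the scoop; origin in the middle of its flat face (underside at the start)
- nut3: brass compression nut, 16 mm across flats, 12 mm long with its round collar, 15 g, lying in the scoop; origin in the middle of its flat face (underside at the start)
- nut4: brass compression nut, 16 mm across flats, 12 mm long with its round collar, 15 g, lying in the scoop; origin in the middle of its flat face (underside at the start)
- nut5: brass compression nut, 16 mm across flats, 12 mm long with its round collar, 15 g, lying in the scoop; origin in the middle of its flat face (underside at the start)
Mind the look-alikes: they are no part of the job. Several things have the shape of the scoop; the one meant has the colours described above.

How it is judged:
By the outcome, as a careful person would: the job done as asked, in the order asked, and still so for the second after the job is handed in, while the arm keeps its last pose, push and grip.
It also fails if it takes over 72 s, if anything falls off the work surface, if the arm or the gripper's body presses on something with over 40 N, if the wrist force passes 120 N, or if a joint passes its speed limit or range.

ROBOT

A 6-joint arm with a two-finger parallel gripper is mounted at the origin on the work surface. World frame = base frame: x ahead of the robot, y to its left, z up, the work surface at z = 0. Lengths are in m, angles in degrees, forces in N, time in s.
With the tool pointing down it reaches from about 0.4 to 0.825 m from the base axis. Payload 7 kg.
Tool frame: the origin (TCP) lies between the finger pads; the fingertips stand 22 mm ahead of it and the grasp point (between the pads) lies 3 mm ahead of it; z points along the fingers, y is the line along which they close (so a half turn about z gives the same grasp; the last joint's range is limited). The gripper opens to 88 mm and grips with 3 to 60 N. Pads are 19 mm wide; open, the fingers measure 130 mm over their backs; the gripper's body (78 mm by 193 mm) begins 47 mm behind the grasp point.
Start: joints at [79.991, 20.546, 0.682, 0, -70.136, -16.507], TCP at [0.301, 0.604, 0.249] pointing down, gripper open.
Joint ranges: [-176.03, 176.03], [-82.01, 121.73], [-58.28, 71.71], [-173.87, 95.51], [-174.79, -0.11], [-173.66, 173.66]. Speed limits (degrees/s): [136.94, 136.94, 172.46, 180, 180, 180].

INTERFACE

Orientations are given as [roll, pitch, yaw] about the fixed x, y, z axes, in that order (R = Rz(yaw) Ry(pitch) Rx(roll)).
In Python, from plant import ctrl gives the robot as it stands.
- The arm moves only by the tool apply_moves, never from a script. Its argument "targets" is a list of rows, each an object with "travel": the shift along the tool's x, y, z in mm, a list of three; "roll": the turn about the tool's z in degrees; "jaw": the finger opening in mm, from 0 to 87.6. In form: [{"travel": [tx, ty, tz], "roll": roll, "jaw": jaw}, ...]. A call has 1 to 10 rows; each row shifts and turns the commanded pose from where the row before left it, along the tool's axes as they then stand; what a row does not reach is not made up. A row lasts 1/10 s, in which the tool goes at most 50 mm and 8.59 degrees, less where a joint would pass 70% of its speed; a pose out of reach is approached as far as the arm can. A call with a gripper value outside its range is refused whole. The fingers move at their own pace and stop on an object; the grip force is fixed at half the most. Time passes only in rows, so rows that do not move let the fingers close. It gives the time, the measured TCP pose, the force, the opening and the grip force at its end, in the units of the state.
- ctrl.get_obs(): the state, without advancing time (a new reading comes with each control period).
- ctrl.snapshot(name): name is "scene" or "top"; returns the picture (420x560x3 uint8, red, green, blue); there is no depth.
- ctrl.calibration(name): a dict with "K" (3x3 intrinsics, pixels), "extrinsics" (4x4, takes a point from camera to world coordinates). Camera axes: x right, y down, z forward; pixel columns grow to the right and rows downward; lengths in m; the calibration is good to about 2 mm. A picture is of the moment at which its call begins. calibration takes no time and is no camera call.
- ctrl.close_job(): hands the job in; it is judged then, once.
The state is a dict: "clock": time; "joint_pos": joint angles; "qvel": joint speeds; "tau": joint torques, N m; "tool_pos": TCP position; "orientation": TCP orientation; "force": force on the tool from outside, world axes, zero at the start; "moment": the same for the moment, N m; "opening": finger opening in m; "gripper_force": force on a finger pad.
Only numpy, scipy, OpenCV 4.12 (cv2) and the standard library are available. Lean on these libraries where they do the work, as an engineer would, in place of code of your own. Each camera call takes 0.05 s, during which the arm holds its last target. There are 200 camera calls.

## Working session

There is one attempt and no reset: what is moved stays moved. The work goes in short steps, Python scripts to look and compute and a tool call to move; the robot and the scene stay as the last step left them, time stands still between calls to the robot, and variables do not carry over. Pictures are saved under pics/ and viewed, at most 10 in all, crops included, and the job is handed in when it is done.

Besides the shell and the picture viewer there is one more tool, called by a JSON object that holds its "api" and its "payload". apply_moves: Moves the arm, as the interface text tells. Its arguments: {"type":"object","properties":{"targets":{"type":"array","items":{"type":"object","properties":{"travel":{"type":"array","items":{"type":"number"}},"roll":{"type":"number"},"jaw":{"type":"number"}}}}},"required":["targets"]}

```bash
mkdir -p pics; ls; python3 - <<'E'
from plant import ctrl
import cv2,numpy as np
for n in("scene","top"):
    im=ctrl.snapshot(n); cv2.imwrite(f"pics/{n}0.png",cv2.resize(im[:,:,::-1],None,fx=1.42,fy=1.42,interpolation=cv2.INTER_CUBIC)); cv2.imwrite(f"{n}0_raw.png",im[:,:,::-1])
    c=ctrl.calibration(n);print(n,np.round(c["K"],1).tolist(),np.round(c["extrinsics"],4).tolist())
print(ctrl.get_obs())
E
```

```text
pics
scene [[441.7, 0.0, 283.8], [0.0, 441.7, 213.8], [0.0, 0.0, 1.0]] [[0.5616, 0.4289, -0.7076, 1.3286], [0.8272, -0.3104, 0.4683, -0.5052], [-0.0188, -0.8483, -0.5291, 0.73], [0.0, 0.0, 0.0, 1.0]]
top [[395.6, 0.0, 271.8], [0.0, 395.6, 212.3], [0.0, 0.0, 1.0]] [[-0.0065, -0.9962, 0.0863, 0.4241], [-1.0, 0.0069, 0.0048, 0.0201], [-0.0053, -0.0863, -0.9963, 1.1169], [0.0, 0.0, 0.0, 1.0]]
{'clock': 0.1, 'joint_pos': array([ 7.99921246e+01,  2.05848108e+01,  6.39090981e-01, -1.64742479e-02,
       -7.01372642e+01, -1.65072416e+01]), 'qvel': array([-0.00712004, -0.07384644,  0.10512689,  0.14106242,  0.0547956 ,
       -0.14610165]), 'tau': array([-6.45141772e-04, -5.84163952e+01,  2.93754315e+01,  7.01553002e+00,
        1.02662118e-02, -4.93181142e-05]), 'tool_pos': array([0.30118569, 0.60361931, 0.2477493 ]), 'orientation': array([ 1.79916035e+02, -8.73119367e-03, -2.65207192e+01]), 'force': array([-1.25144581,  0.52725019, -0.50791765]), 'moment': array([ 0.00052927,  0.04631016, -0.03686524]), 'gripper_force': 0.0, 'opening': 0.08720337720101949}
```

View pics/scene0.png

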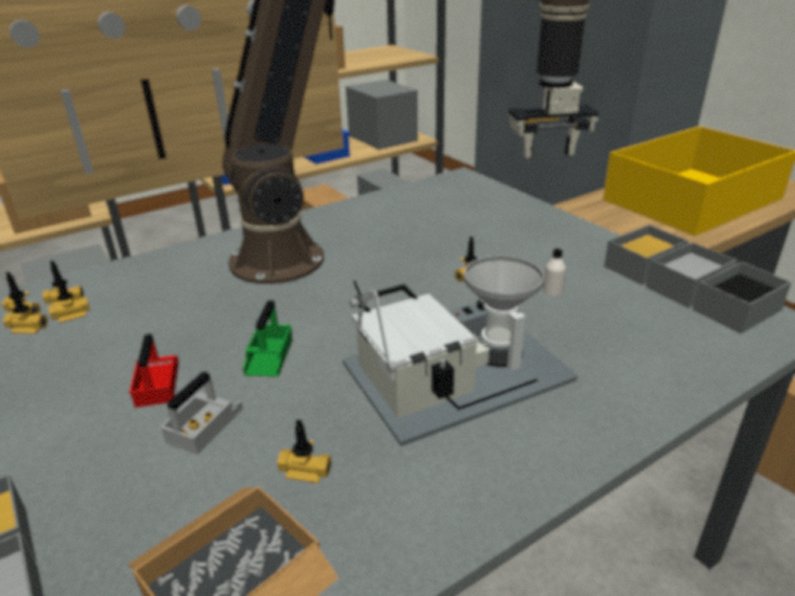

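View pics/top0.png

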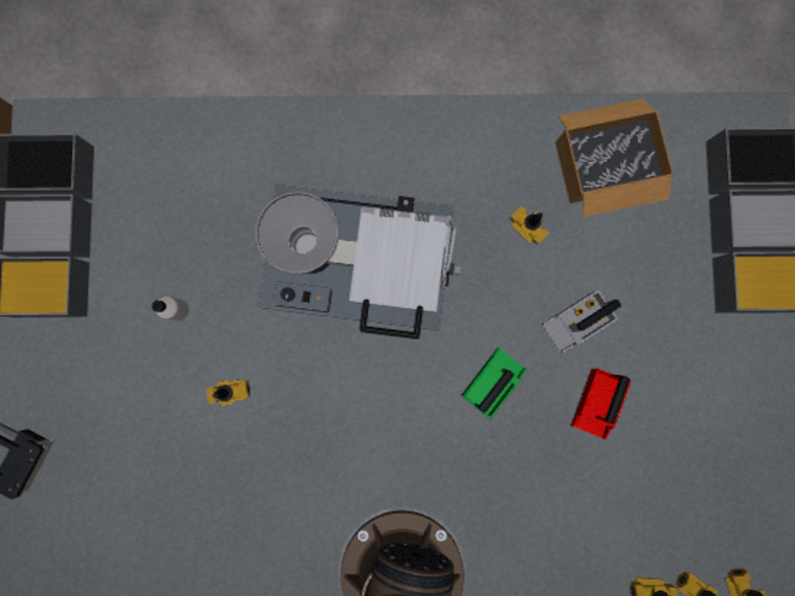

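The scene view shows the steel scoop at about (200,415) and the feeder at (450,340). In the top view the scoop is at (580,322), its spout towards the lower left. The funnel mouth is at (297,233), the cover at (400,260) and the handle at (391,333). I'll take enlarged crops next.

```bash
python3 - <<'E'
import cv2,numpy as np
t=cv2.imread("top0_raw.png");s=cv2.imread("scene0_raw.png")
def crop(im,x0,y0,w,h,f,step):
    c=cv2.resize(im[y0:y0+h,x0:x0+w],None,fx=f,fy=f,interpolation=cv2.INTER_CUBIC)
    for x in range((x0//step+1)*step,x0+w,step):
        cv2.line(c,((x-x0)*f,0),((x-x0)*f,6),(0,0,255),1);cv2.putText(c,str(x),((x-x0)*f-10,16),0,.35,(0,0,255),1)
    for y in range((y0//step+1)*step,y0+h,step):
        cv2.line(c,(0,(y-y0)*f),(6,(y-y0)*f),(0,0,255),1);cv2.putText(c,str(y),(8,(y-y0)*f+4),0,.35,(0,0,255),1)
    return c
a=crop(t,172,125,160,120,5,10)
cv2.imwrite("pics/c1.png",a)
b=np.hstack([crop(t,372,195,72,60,5,10),crop(s,240,190,88,60,5,10)])
c=np.hstack([crop(s,105,255,80,60,5,10),crop(s,320,175,80,60,5,10)])
cv2.imwrite("pics/c2.png",np.vstack([b,c]))
E
```

```text
(no output)
```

View pics/c1.png

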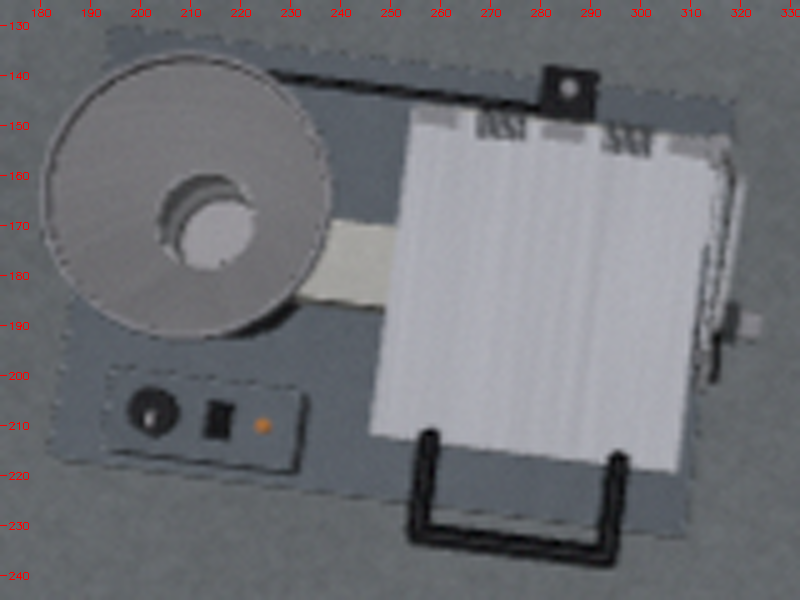

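View pics/c2.png

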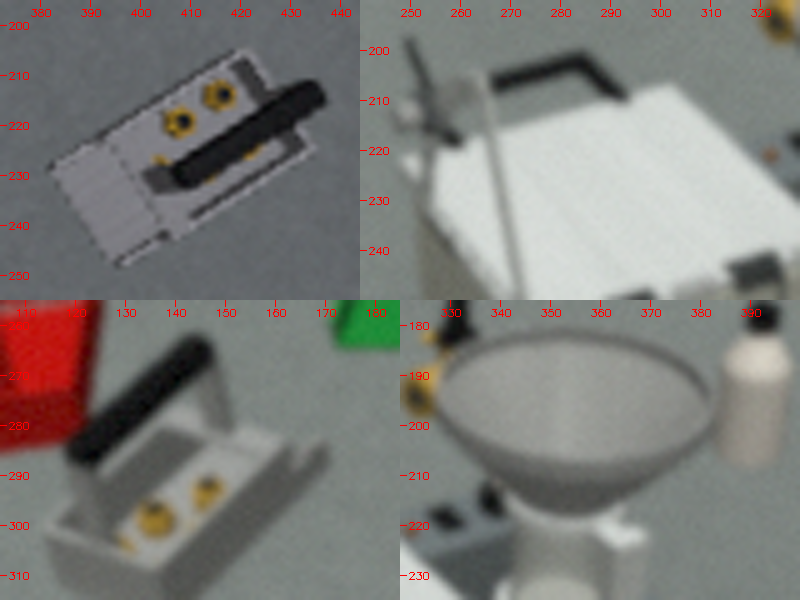

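The top crop shows the funnel rim centred at (209,164), about 57.5 px across. The cover corners are near (254,148), (246,212) and (308,219), the handle bar runs (254.5,231) to (293.5,236), and the index is near (320,190). The scoop's lip corners are (382,229) and (396,248), and its bar runs (405,231) to (435,213). In the scene crop the index needle is near (251,203). Next I'll compute poses and overlay model points to read the index angle.

```bash
cat > h.py <<'E'
import cv2,numpy as np
from plant import ctrl
C={n:ctrl.calibration(n) for n in("scene","top")}
def ray(n,uv,z):
    K=np.array(C[n]["K"]);T=np.array(C[n]["extrinsics"])
    d=T[:3,:3]@np.linalg.solve(K,[uv[0],uv[1],1.]);o=T[:3,3]
    return o+d*(z-o[2])/d[2]
def proj(n,P):
    K=np.array(C[n]["K"]);T=np.array(C[n]["extrinsics"])
    p=(np.atleast_2d(P)-T[:3,3])@T[:3,:3];q=p@K.T
    return q[:,:2]/q[:,2:]
E
python3 - <<'E'
from h import *
f=lambda n,uv,z:np.round(ray(n,uv,z),4)
print("funnel top",f("top",(209,164),.187),"scene",f("scene",(355,195.5),.187))
for n,uv,z in[("barL",(254.5,231),.1265),("barR",(293.5,236),.1265),("LR",(254,148),.1205),("LF",(246,212),.1205),("RF",(308,219),.1205),
 ("baseBL",(193,130),.014),("baseFR",(309.5,232),.014),("baseFL",(181.5,217),.014),("baseBR",(319,145),.014),
 ("lip1",(382,229),.003),("lip2",(396,248),.003),("gripF",(408,231),.096),("gripR",(435,213),.096)]:
    print(n,f("top",uv,z))
print("grip scene", f("scene",(121,284),.096),f("scene",(145,270),.096))
L=ray("top",(254.5,231),.1265)
R=ray("top",(293.5,236),.1265);y=(L-R);yaw=np.arctan2(-y[0],y[1])
B=[ray("top",p,.014) for p in((193,130),(309.5,232),(181.5,217),(319,145))]
yb=B[2]-B[1];yb2=B[0]-B[3];xb=B[0]-B[2];xb2=B[3]-B[1]
print("yaws",np.degrees([yaw,np.arctan2(-yb[0],yb[1]),np.arctan2(-yb2[0],yb2[1]),np.arctan2(xb[1],xb[0]),np.arctan2(xb2[1],xb2[0])]))
print("feeder origin",np.mean(B,0), "bar mid",(L+R)/2)
E
```

```text
funnel top [0.6215 0.1737 0.187 ] scene [0.635  0.1662 0.187 ]
barL [0.4633 0.0685 0.1265]
barR [ 0.4501 -0.0289  0.1265]
LR [0.6763 0.0695 0.1205]
LF [0.5117 0.0902 0.1205]
RF [ 0.4929 -0.0663  0.1205]
baseBL [0.7569 0.2487 0.014 ]
baseFR [ 0.4639 -0.0792  0.014 ]
baseFL [0.5083 0.2783 0.014 ]
baseBR [ 0.7105 -0.1097  0.014 ]
lip1 [ 0.4714 -0.284   0.003 ]
lip2 [ 0.4179 -0.3215  0.003 ]
gripF [ 0.4618 -0.3253  0.096 ]
gripR [ 0.5079 -0.3967  0.096 ]
grip scene [ 0.5118 -0.3951  0.096 ] [ 0.4953 -0.3355  0.096 ]
yaws [-7.68199423 -7.07305975 -7.37862887 -6.77793303 -7.06870462]
feeder origin [0.60990728 0.08452258 0.014     ] bar mid [0.45670029 0.01979485 0.1265    ]
```

```bash
python3 - <<'E'
from h import *
yaw=np.radians(-7.2);c,s=np.cos(yaw),np.sin(yaw);R=np.array([[c,-s,0],[s,c,0],[0,0,1]])
bar=np.array([.4567,.0198,.1205]);H=bar+R@[.213,0,-.0015]
print("hinge",H)
outs=[]
raw={"top":cv2.imread("top0_raw.png"),"scene":cv2.imread("scene0_raw.png")}
def crop(n,x0,y0,w,h,f,segs):
    c=cv2.resize(raw[n][y0:y0+h,x0:x0+w],None,fx=f,fy=f,interpolation=cv2.INTER_CUBIC)
    for a,b,col in segs:
        p=proj(n,[a,b]);p=((p-[x0,y0]+.5)*f).round().astype(int);cv2.line(c,p[0].tolist(),p[1].tolist(),col,1,cv2.LINE_AA)
    return c
def segs(y):
    S=[]
    for i,a in enumerate(np.arange(.4,.86,.1)):
        col=[(0,0,255),(0,255,0),(255,0,0),(0,255,255),(255,0,255)][i]
        P=[H+R@[-r*np.cos(a),y,r*np.sin(a)] for r in(.126,.142)]
        S.append((P[0],P[1],col))
    P=[H+R@[-r,y,0] for r in(.095,.111)];S.append((P[0],P[1],(255,255,0)))
    return S
a=np.hstack([crop("scene",235,180,40,50,10,[]),crop("scene",235,180,40,50,10,segs(-.088))])
# gripper body
o=ctrl.get_obs();p=o["tool_pos"];ya=np.radians(o["orientation"][2])
x=np.array([np.cos(ya),np.sin(ya),0]);y=np.array([np.sin(ya),-np.cos(ya),0])
def box(hx,hy,z,col):
    q=[p+sx*hx*x+sy*hy*y+[0,0,z] for sx,sy in((1,1),(1,-1),(-1,-1),(-1,1))]
    return [(q[i],q[(i+1)%4],col) for i in range(4)]
b=np.hstack([crop("top",290,170,45,40,8,[]),crop("top",290,170,45,40,8,segs(-.088))])
g=crop("scene",350,65,80,50,5,box(.039,.0965,.044,(0,0,255))+box(.0965,.039,.044,(0,255,0)))
for im in(a,b):print(im.shape)
cv2.imwrite("pics/ov1.png",a)
H_=max(b.shape[0],g.shape[0]);pad=lambda i,h,w:cv2.copyMakeBorder(i,0,h-i.shape[0],0,w-i.shape[1],0)
W=max(b.shape[1],g.shape[1]);cv2.imwrite("pics/ov2.png",np.vstack([pad(b,b.shape[0],W),pad(g,g.shape[0],W)])[:600])
E
```

```text
hinge [ 0.66802043 -0.00689598  0.119     ]
(500, 800, 3)
(320, 720, 3)
```

View pics/ov1.png

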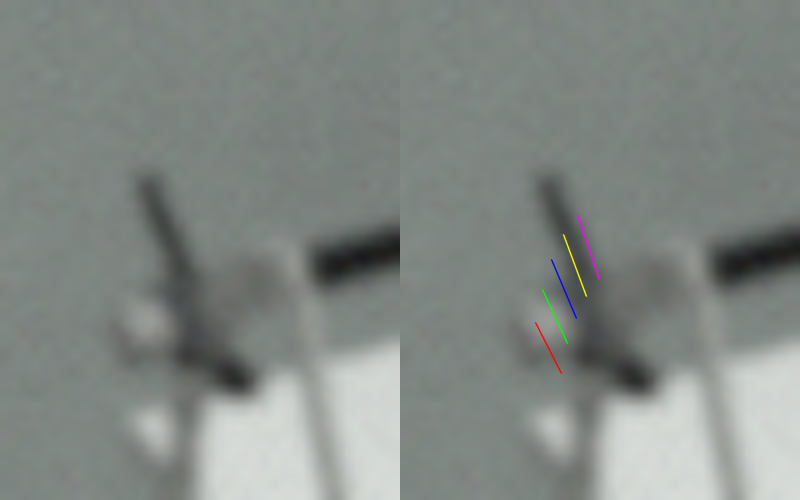

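View pics/ov2.png

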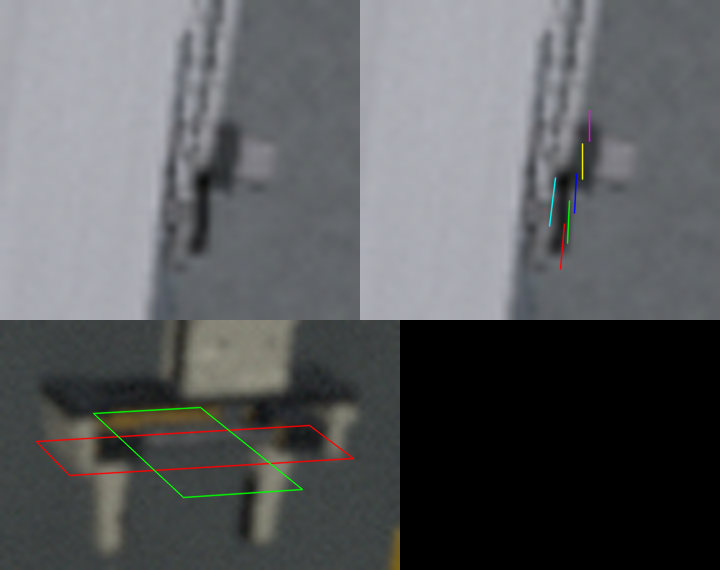

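The index needle's outer end is near (249.8,197.4) in scene and (314.7,201.4) in top, roughly 0.65 to 0.8 rad by the overlay. The gripper's body runs long (±96 mm) along the closing axis, matching the red box. I'll triangulate the needle and print the pick move.

```bash
python3 - <<'E'
from h import *
def tri(a,b):
    A=[];B=[]
    for n,uv in(("scene",a),("top",b)):
        T=np.array(C[n]["extrinsics"]);d=T[:3,:3]@np.linalg.solve(np.array(C[n]["K"]),[*uv,1.]);d/=np.linalg.norm(d)
        M=np.eye(3)-np.outer(d,d);A.append(M);B.append(M@T[:3,3])
    X=np.linalg.lstsq(np.vstack(A),np.hstack(B),rcond=None)[0]
    return X,[np.round(proj(n,X)[0]-uv,1).tolist() for n,uv in(("scene",a),("top",b))]
yaw=np.radians(-7.2);c,s=np.cos(yaw),np.sin(yaw);R=np.array([[c,-s,0],[s,c,0],[0,0,1]]);H=np.array([.6680,-.0069,.119])
for nm,a,b in(("out",(249.8,197.3),(314.7,201.4)),("in",(253.3,208.5),(315.6,191.9)),("barRend",(266.5,206.5),(293.5,235.)),("barLend",(285.5,202),(254.5,231)),("fun L rim",(327.5,193),(0,0))):
    if nm[:3]=="fun":continue
    X,e=tri(a,b);f=R.T@(X-H);print(nm,X.round(4),e,"feeder",f.round(4),"r,ang",np.hypot(f[0],f[2]),np.arctan2(f[2],-f[0]))
F=np.array([.6215,.1737,.187]);t=np.linspace(0,6.283,24,endpoint=False)
q=proj("scene",[F+[.067*np.cos(a),.067*np.sin(a),0] for a in t]);print("rim proj bounds",q.min(0),q.max(0))
print(proj("scene",[H+R@[0,.078,0],H+R@[0,-.078,0],H+R@[-.168,.078,0],H+R@[-.168,-.078,0]]).round(1))
o=ctrl.get_obs();print(o["orientation"],o["tool_pos"])
E
```

```text
out [ 0.5278 -0.0726  0.2127] [[-0.8, 0.0], [-0.7, -0.4]] feeder [-0.1308 -0.0828  0.0937] r,ang 0.16093595897732368 0.6217995061676332
in [ 0.5519 -0.0776  0.1954] [[-0.5, 0.0], [-0.4, -0.2]] feeder [-0.1064 -0.0847  0.0764] r,ang 0.1309557919585564 0.6228877679420018
barRend [ 0.4632 -0.0111  0.1339] [[-7.8, 0.1], [-7.1, -4.3]] feeder [-0.2026 -0.0298  0.0149] r,ang 0.2031655231187867 0.07356063922058592
barLend [0.4646 0.0706 0.1202] [[-0.8, 0.1], [-0.7, -0.4]] feeder [-0.2115  0.0514  0.0012] r,ang 0.2115051235041944 0.00556490112500478
rim proj bounds [326.88443621 180.106963  ] [380.89674295 206.18422385]
[[335.1 239.2]
 [276.3 258.3]
 [301.  207.2]
 [247.2 222.5]]
[ 1.79916035e+02 -8.73119367e-03 -2.65207192e+01] [0.30118569 0.60361931 0.2477493 ]
```

{"api": "apply_moves", "payload": {"targets": [{"travel":[0,0,0],"roll":7.4,"jaw":60},{"travel":[0,0,0],"roll":7.4,"jaw":60},{"travel":[0,0,0],"roll":7.4,"jaw":60},{"travel":[0,0,0],"roll":7.3,"jaw":60},{"travel":[45,19,0],"roll":0,"jaw":60},{"travel":[45,19,0],"roll":0,"jaw":60},{"travel":[45,19,0],"roll":0,"jaw":60},{"travel":[45,19,0],"roll":0,"jaw":60},{"travel":[45,19,0],"roll":0,"jaw":60},{"travel":[45,19,0],"roll":0,"jaw":60}]}}

```text
clock: 1.1
tool_pos: [0.3576, 0.3142, 0.2483]
orientation: [180.0, -0.0, -56.0]
force: [1.5, -0.4, -0.1]
opening: 0.0598
gripper_force: 0.0
```

{"api": "apply_moves", "payload": {"targets": [{"travel":[45,19,0],"roll":0,"jaw":60},{"travel":[45,19,0],"roll":0,"jaw":60},{"travel":[45,19,0],"roll":0,"jaw":60},{"travel":[45,19,0],"roll":0,"jaw":60},{"travel":[45,19,0],"roll":0,"jaw":60},{"travel":[45,19,0],"roll":0,"jaw":60},{"travel":[45,19,0],"roll":0,"jaw":60},{"travel":[45,19,0],"roll":0,"jaw":60},{"travel":[45,19,0],"roll":0,"jaw":60},{"travel":[45,19,0],"roll":0,"jaw":60}]}}

```text
clock: 2.1
tool_pos: [0.4515, -0.1651, 0.2486]
orientation: [-180.0, -0.0, -56.0]
force: [1.1, 1.3, -0.2]
opening: 0.0599
gripper_force: 0.0
```

{"api": "apply_moves", "payload": {"targets": [{"travel":[37,16,0],"roll":0,"jaw":60},{"travel":[37,16,0],"roll":0,"jaw":60},{"travel":[37,17,0],"roll":0,"jaw":60},{"travel":[36,17,10],"roll":0,"jaw":60},{"travel":[36,16,20],"roll":0,"jaw":60},{"travel":[0,0,30],"roll":0,"jaw":60},{"travel":[0,0,0],"roll":0,"jaw":60}]}}

```text
clock: 2.8
tool_pos: [0.4832, -0.3602, 0.1836]
orientation: [179.8, 0.4, -56.2]
force: [-0.1, -0.1, -0.6]
opening: 0.0603
gripper_force: 0.0
```

```bash
python3 - <<'E'
from h import *
a=ctrl.snapshot("scene")[:,:,::-1];b=ctrl.snapshot("top")[:,:,::-1]
z=lambda i,x,y,w,h:cv2.resize(i[y:y+h,x:x+w],None,fx=5,fy=5,interpolation=cv2.INTER_CUBIC)
cv2.imwrite("pics/g1.png",np.hstack([z(a,95,215,80,100),z(b,370,180,80,100)]))
print(ctrl.get_obs()["joint_pos"])
E
```

```text
[-1.80810234e+01  1.66221861e+01 -1.32432354e+01  1.89805137e-02
 -6.02489296e+01  5.20617079e+01]
```

View pics/g1.png

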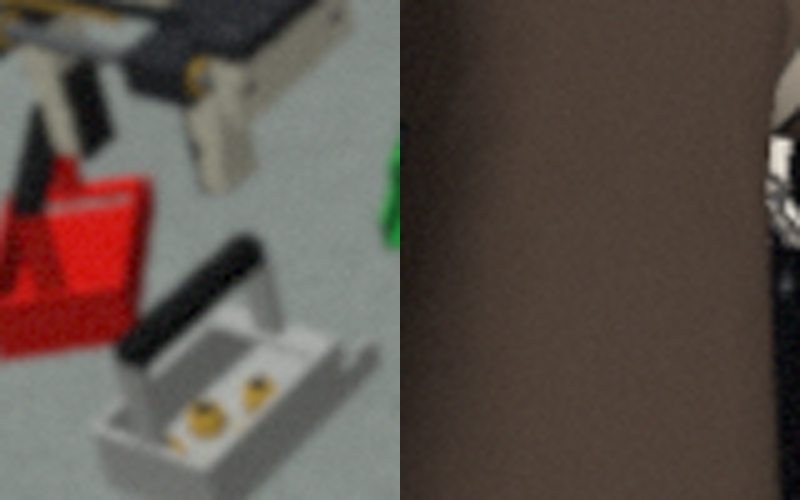

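The scene view shows the scoop standing untouched, with its bar from about (120,285) to (145,265) and the open fingers above it.

```bash
python3 - <<'E'
from h import *
print(proj("scene",[[.486,-.363,.096],[.486-.0445*.559*-1,-.363-.0445*.829,.088],[.486-.0445*.559,-.363+.0445*.829,.088]]).round(1), ray("scene",(133,274.5),.09))
E
```

```text
[[131.8 272.4]
 [119.4 287.4]
 [144.6 263.6]] [ 0.48726368 -0.36176275  0.09      ]
```

{"api": "apply_moves", "payload": {"targets": [{"travel":[3,-1,30],"roll":0,"jaw":60},{"travel":[0,0,30],"roll":0,"jaw":60},{"travel":[0,0,22],"roll":0,"jaw":60},{"travel":[0,0,10],"roll":0,"jaw":60},{"travel":[0,0,0],"roll":0,"jaw":10},{"travel":[0,0,0],"roll":0,"jaw":10},{"travel":[0,0,0],"roll":0,"jaw":10},{"travel":[0,0,0],"roll":0,"jaw":10},{"travel":[0,0,0],"roll":0,"jaw":10},{"travel":[0,0,0],"roll":0,"jaw":10}]}}

```text
clock: 3.9
tool_pos: [0.4886, -0.3626, 0.097]
orientation: [-180.0, -0.0, -56.0]
force: [-1.3, -0.6, -0.1]
opening: 0.0176
gripper_force: 0.6
```

{"api": "apply_moves", "payload": {"targets": [{"travel":[0,0,0],"roll":0,"jaw":26},{"travel":[0,0,3],"roll":0,"jaw":26},{"travel":[0,0,3],"roll":0,"jaw":26},{"travel":[0,0,0],"roll":0,"jaw":10},{"travel":[0,0,0],"roll":0,"jaw":10},{"travel":[0,0,0],"roll":0,"jaw":10},{"travel":[0,0,0],"roll":0,"jaw":10}]}}

```text
clock: 4.6
tool_pos: [0.4883, -0.3623, 0.0902]
orientation: [180.0, 0.0, -56.0]
force: [-0.6, 0.2, -3.3]
opening: 0.0157
gripper_force: 30.0
```

{"api": "apply_moves", "payload": {"targets": [{"travel":[0,0,-5],"roll":0,"jaw":10},{"travel":[0,0,-10],"roll":0,"jaw":10},{"travel":[0,0,-15],"roll":0,"jaw":10},{"travel":[0,0,-20],"roll":0,"jaw":10},{"travel":[0,0,-20],"roll":0,"jaw":10}]}}

```text
clock: 5.1
tool_pos: [0.4885, -0.3625, 0.1621]
orientation: [-180.0, -0.0, -56.0]
force: [0.6, 0.1, -2.3]
opening: 0.0154
gripper_force: 30.0
```

{"api": "apply_moves", "payload": {"targets": [{"travel":[0,0,-25],"roll":4,"jaw":10},{"travel":[0,0,-38],"roll":7,"jaw":10},{"travel":[0,0,-40],"roll":7,"jaw":10},{"travel":[0,0,-40],"roll":7,"jaw":10},{"travel":[0,0,-35],"roll":6,"jaw":10},{"travel":[0,0,-20],"roll":3,"jaw":10}]}}

```text
clock: 5.7
tool_pos: [0.4887, -0.3629, 0.3634]
orientation: [-179.7, -0.1, -90.2]
force: [-0.2, -0.7, -2.8]
opening: 0.0156
gripper_force: 30.0
```

{"api": "apply_moves", "payload": {"targets": [{"travel":[-15,-5,0],"roll":0,"jaw":10},{"travel":[-30,-10,0],"roll":0,"jaw":10},{"travel":[-42,-10,0],"roll":0,"jaw":10},{"travel":[-42,-10,0],"roll":0,"jaw":10},{"travel":[-42,-10,0],"roll":0,"jaw":10},{"travel":[-42,-10,0],"roll":0,"jaw":10},{"travel":[-42,-10,0],"roll":0,"jaw":10},{"travel":[-42,-10,0],"roll":0,"jaw":10},{"travel":[-42,-10,0],"roll":0,"jaw":10},{"travel":[-42,-10,0],"roll":0,"jaw":10}]}}

```text
clock: 6.7
tool_pos: [0.5829, 0.0208, 0.3582]
orientation: [180.0, 0.0, -89.9]
force: [2.0, 0.1, -2.6]
opening: 0.0156
gripper_force: 30.0
```

{"api": "apply_moves", "payload": {"targets": [{"travel":[-42,-10,0],"roll":0,"jaw":10},{"travel":[-42,-10,0],"roll":0,"jaw":10},{"travel":[-26,-10,0],"roll":0,"jaw":10},{"travel":[-15,-8,0],"roll":0,"jaw":10},{"travel":[0,0,15],"roll":0,"jaw":10},{"travel":[0,0,20],"roll":0,"jaw":10},{"travel":[0,0,20],"roll":0,"jaw":10},{"travel":[0,0,10],"roll":0,"jaw":10},{"travel":[0,0,0],"roll":0,"jaw":10}]}}

```text
clock: 7.6
tool_pos: [0.6207, 0.143, 0.2918]
orientation: [179.8, -0.1, -90.0]
force: [0.1, -0.6, -3.2]
opening: 0.0161
gripper_force: 30.0
```

```bash
python3 - <<'E'
from h import *
o=ctrl.get_obs();print(o["tool_pos"],o["orientation"],o["force"],o["moment"],o["joint_pos"])
a=ctrl.snapshot("scene")[:,:,::-1];b=ctrl.snapshot("top")[:,:,::-1]
z=lambda i,x,y,w,h:cv2.resize(i[y:y+h,x:x+w],None,fx=4,fy=4,interpolation=cv2.INTER_CUBIC)
cv2.imwrite("pics/f1.png",np.hstack([z(a,290,100,120,130),z(b,170,110,80,130)]))
E
```

```text
[0.62073326 0.14302999 0.29181999] [ 1.79820205e+02 -7.93371523e-02 -9.00141012e+01] [ 0.05912262 -0.59315363 -3.22411876] [-0.00589073 -0.01961502 -0.01015383] [ 3.04859068e+01  1.57850354e+01 -4.71262159e-01 -2.38240165e-02
 -7.39388873e+01 -3.04935023e+01]
```

View pics/f1.png

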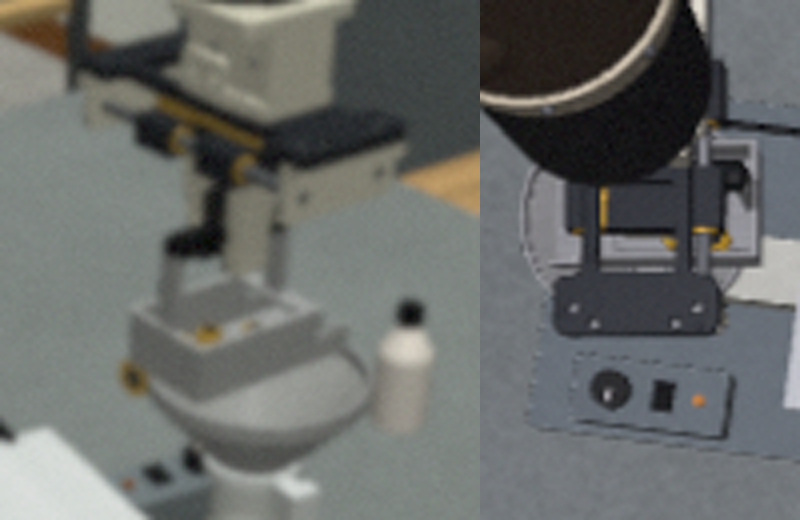

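The scoop hangs level over the funnel mouth, spout inside the far rim, with the nuts still aboard. I'll lever it nose-down on the near rim.

{"api": "apply_moves", "payload": {"targets": [{"travel":[0,0,8],"roll":0,"jaw":10},{"travel":[0,0,5],"roll":0,"jaw":10},{"travel":[-3,0,3],"roll":0,"jaw":10},{"travel":[-4,0,3],"roll":0,"jaw":10},{"travel":[-4,0,3],"roll":0,"jaw":10},{"travel":[0,0,0],"roll":0,"jaw":10}]}}

```text
clock: 8.3
tool_pos: [0.6223, 0.1556, 0.2725]
orientation: [-179.9, 0.1, -90.0]
force: [-0.2, 1.5, 4.0]
opening: 0.0157
gripper_force: 30.0
```

```bash
cat >> h.py <<'E'
def st():
    o=ctrl.get_obs();print(o["clock"],o["tool_pos"].round(4),"F",o["force"].round(1),"M",o["moment"].round(3),o["opening"].round(4),o["gripper_force"].round(1))
E
python3 -c "from h import *;st()"
```

```text
Traceback (most recent call last):
  File "h.py", line 13, in st
    o=ctrl.get_obs();print(o["clock"],o["tool_pos"].round(4),"F",o["force"].round(1),"M",o["moment"].round(3),o["opening"].round(4),o["gripper_force"].round(1))
                                                                                                              ^^^^^^^^^^^^^^^^^^
AttributeError: 'float' object has no attribute 'round'
```

{"api": "apply_moves", "payload": {"targets": [{"travel":[-4,0,3],"roll":0,"jaw":10},{"travel":[-4,0,3],"roll":0,"jaw":10},{"travel":[-4,0,2],"roll":0,"jaw":10},{"travel":[-4,0,2],"roll":0,"jaw":10},{"travel":[0,0,0],"roll":0,"jaw":10}]}}

```text
clock: 8.8
tool_pos: [0.6225, 0.1691, 0.2642]
orientation: [-179.8, -0.2, -90.0]
force: [-2.0, -6.8, 11.0]
opening: 0.0157
gripper_force: 30.0
```

```bash
sed -i 's/,o\["opening"\].*$/,o["opening"],o["gripper_force"])/' h.py
python3 - <<'E'
from h import *
st()
cv2.imwrite("f2.png",ctrl.snapshot("scene")[:,:,::-1])
E
```

```text
8.8 [0.6225 0.1691 0.2642] F [-2.  -6.8 11. ] M [-2.589e+00  7.430e-01  2.000e-03] 0.01565855817769437 30.001460909843445
```

{"api": "apply_moves", "payload": {"targets": [{"travel":[-4,0,-1],"roll":0,"jaw":10},{"travel":[-4,0,-1],"roll":0,"jaw":10},{"travel":[-4,0,-1],"roll":0,"jaw":10},{"travel":[0,0,0],"roll":0,"jaw":10}]}}

```text
clock: 9.25
tool_pos: [0.6226, 0.1813, 0.2672]
orientation: [-179.8, -0.1, -90.0]
force: [-1.5, -6.4, 10.4]
opening: 0.0158
gripper_force: 30.0
```

```bash
python3 - <<'E'
from h import *
st()
a=ctrl.snapshot("scene")[:,:,::-1]
z=lambda i,x,y,w,h:cv2.resize(i[y:y+h,x:x+w],None,fx=4,fy=4,interpolation=cv2.INTER_CUBIC)
cv2.imwrite("pics/f3.png",np.hstack([z(cv2.imread("f2.png"),300,120,100,130),z(a,300,120,100,130)]))
E
```

```text
9.25 [0.6226 0.1813 0.2672] F [-1.5 -6.4 10.4] M [-2.349  0.454 -0.089] 0.015827330959518885 30.00066965818405
```

View pics/f3.png

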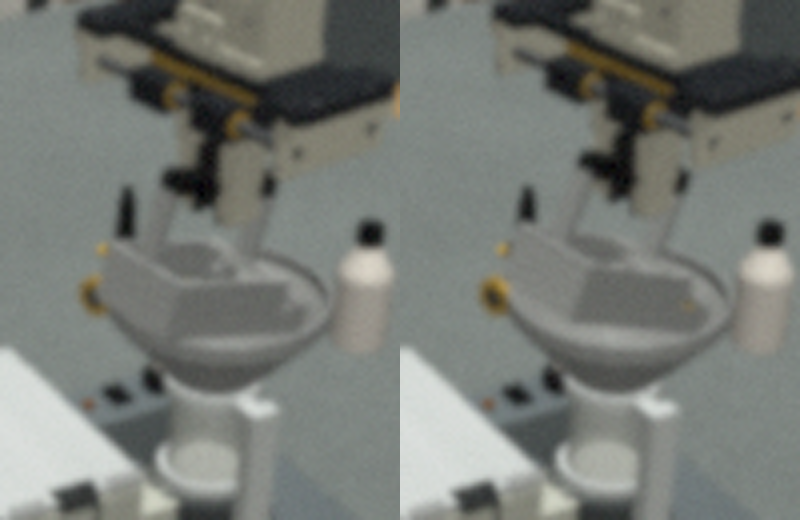

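The scoop is now tipped about 20–25° in the grip, its lip on the far funnel wall and a nut showing at the spout near (472,196). The standpipe is still empty. I'll continue the tilt.

{"api": "apply_moves", "payload": {"targets": [{"travel":[-5,0,-1.5],"roll":0,"jaw":10},{"travel":[-5,0,-1.5],"roll":0,"jaw":10},{"travel":[-5,0,-1.5],"roll":0,"jaw":10},{"travel":[-5,0,-1],"roll":0,"jaw":10},{"travel":[0,0,0],"roll":0,"jaw":10}]}}

```text
clock: 9.8
tool_pos: [0.6222, 0.2028, 0.2707]
orientation: [-179.9, -0.0, -90.0]
force: [0.7, -3.0, 4.9]
opening: 0.0159
gripper_force: 30.0
```

{"api": "apply_moves", "payload": {"targets": [{"travel":[-5,0,-1],"roll":0,"jaw":10},{"travel":[-5,0,-1],"roll":0,"jaw":10},{"travel":[-5,0,-1],"roll":0,"jaw":10},{"travel":[-5,0,0],"roll":0,"jaw":10},{"travel":[-5,0,0],"roll":0,"jaw":10},{"travel":[0,0,0],"roll":0,"jaw":10},{"travel":[0,0,0],"roll":0,"jaw":10}]}}

```text
clock: 10.5
tool_pos: [0.6215, 0.228, 0.2727]
orientation: [180.0, 0.0, -90.0]
force: [0.2, -1.0, -1.5]
opening: 0.0161
gripper_force: 30.0
```

```bash
cat >> h.py <<'E'
def brass(a,name,box):
    hsv=cv2.cvtColor(a,cv2.COLOR_RGB2HSV);m=cv2.inRange(hsv,(14,100,80),(32,255,255))
    x,y,w,h=box;m=m[y:y+h,x:x+w]
    n,l,s,c=cv2.connectedComponentsWithStats(m)
    print(name,[(c[i].round(0)+[x,y]).tolist()+[int(s[i,4])] for i in range(1,n) if s[i,4]>2])
def look():
    st()
    brass(ctrl.snapshot("scene"),"scene",(300,150,110,110));brass(ctrl.snapshot("top"),"top",(170,120,80,90))
E
python3 -c "from h import *;look()"
```

```text
10.5 [0.6215 0.228  0.2727] F [ 0.2 -1.  -1.5] M [-0.331 -0.498  0.056] 0.016084839485557573 29.99757617712021
scene [[408.0, 150.0, 7], [326.0, 182.0, 3], [324.0, 192.0, 34]]
top [[184.0, 143.0, 4], [172.0, 153.0, 3], [195.0, 165.0, 87], [185.0, 169.0, 7]]
```

{"api": "apply_moves", "payload": {"targets": [{"travel":[4,0,-3],"roll":0,"jaw":10},{"travel":[7,0,-2],"roll":0,"jaw":10},{"travel":[7,0,0],"roll":0,"jaw":10},{"travel":[7,0,0],"roll":0,"jaw":10},{"travel":[0,0,0],"roll":0,"jaw":10},{"travel":[0,0,0],"roll":0,"jaw":10},{"travel":[0,0,0],"roll":0,"jaw":10}]}}

```text
clock: 11.3
tool_pos: [0.6217, 0.2025, 0.278]
orientation: [180.0, 0.0, -90.0]
force: [1.6, 0.1, -2.0]
opening: 0.0158
gripper_force: 30.0
```

```bash
python3 -c "
from h import *;look()
a=ctrl.snapshot('scene')[:,:,::-1];b=ctrl.snapshot('top')[:,:,::-1];cv2.imwrite('f4s.png',a);cv2.imwrite('f4t.png',b)"
```

```text
11.3 [0.6217 0.2025 0.278 ] F [ 1.6  0.1 -2. ] M [ 0.188 -0.029 -0.03 ] 0.01578117029364262 29.995204210281372
scene [[408.0, 151.0, 9], [324.0, 192.0, 34]]
top [[196.0, 142.0, 4], [172.0, 164.0, 20], [195.0, 169.0, 3], [199.0, 169.0, 3]]
```

```bash
python3 - <<'E'
from h import *
print(proj("scene",[[.6215,.1737,.06],[.6215,.1737,.12],[.6215,.1737,.187]]).round(0))
s0=cv2.imread("scene0_raw.png").astype(int);s1=cv2.imread("f4s.png").astype(int)
for s in(s0,s1):
    print("R-B rows");print((s[206:244:3,340:372:3,2]-s[206:244:3,340:372:3,0]))
t=cv2.imread("f4t.png").astype(int);print("top R-B>25",np.argwhere((t[140:200,178:250,2]-t[140:200,178:250,0])>25).tolist()[:60])
E
```

```text
[[351. 234.]
 [352. 215.]
 [354. 192.]]
R-B rows
[[  3   1   2   2   1   2   2   2   3   1   0]
 [  2   2   3  -1   2   1   2   2   0   2   0]
 [  5   2   3   4   1   0   1   0   3   3  -1]
 [ -1   1   0   0   2   2   0   1   1  -3  -1]
 [ -7   0   2  -2   2   2  -1  -1  -2  -2  -2]
 [ -9   0   4   3   1   3   1  -2  -2  -1  -2]
 [ -6   2   2   4   0   3   4   0  -1   1  -3]
 [ -5   3   3   3   2   5   4   2   2   1  -4]
 [ -4   2   6   6   4   3   3   1   0   1  -2]
 [ -2   4   6   8   5   6   6   2   5   0  -4]
 [  1   2   7   7   6   5   6   0   0   2  -9]
 [  0   1   3   3   6   5   3   1   2  -3  -9]
 [  6   1   0  -2  -1  -1   1   2   1  -1 -11]]
R-B rows
[[  2   0   2   0  -1   3   3   4   4   0   2]
 [  3   0   3   1   1   2   0   3   4   4   0]
 [  2   1   1   1   0   2  -1   1   2  -1   0]
 [ -2   0   2   2  -1   2   0   3   1  -3  -5]
 [ -5   1  -1   1   3   0   0   0  -2  -2  -3]
 [-10   2   2   3   2   3   0  -3  -2  -3  -3]
 [ -4   2   3   3   3   4   2   3   1   3  -2]
 [ -7   6  29  10   5   2   1   2   1   1  -3]
 [ -5  22  40  32  30  15  13   3   1   2  -2]
 [  1   8  25  29  15  28  26   4   2   1  -4]
 [  0   5  15  30  18  15  15   1   1   1 -12]
 [  0   1   6  18   9   4   3   3   1   2 -12]
 [  6   1   1   0   2   1   0   0   2  -1 -10]]
top R-B>25 [[2, 17], [2, 18], [2, 19], [2, 20], [2, 21], [3, 21], [3, 22], [28, 17], [28, 18], [28, 19], [28, 20], [29, 15], [29, 16], [29, 17], [29, 18], [29, 19], [29, 20], [29, 21], [29, 22], [37, 38]]
```

{"api": "apply_moves", "payload": {"targets": [{"travel":[8,0,-4],"roll":0,"jaw":10},{"travel":[-10,0,4],"roll":0,"jaw":10},{"travel":[10,0,-8],"roll":0,"jaw":10},{"travel":[-10,0,8],"roll":0,"jaw":10},{"travel":[10,0,-10],"roll":0,"jaw":10},{"travel":[-8,0,0],"roll":0,"jaw":10},{"travel":[0,0,-20],"roll":0,"jaw":10},{"travel":[0,0,-30],"roll":0,"jaw":10},{"travel":[0,0,-10],"roll":0,"jaw":10},{"travel":[0,0,0],"roll":0,"jaw":10}]}}

```text
clock: 12.5
tool_pos: [0.6223, 0.2029, 0.3499]
orientation: [-179.8, 0.1, -90.0]
force: [0.0, 1.0, -2.8]
opening: 0.0161
gripper_force: 30.0
```

```bash
python3 - <<'E'
from h import *
st()
a=ctrl.snapshot("scene")[:,:,::-1];b=ctrl.snapshot("top")[:,:,::-1];cv2.imwrite("f5s.png",a)
z=lambda i,x,y,w,h,f:cv2.resize(i[y:y+h,x:x+w],None,fx=f,fy=f,interpolation=cv2.INTER_CUBIC)
p=z(a,330,200,45,50,8)
cv2.imwrite("pics/f5.png",np.vstack([np.hstack([z(a,290,100,100,100,4),z(b,170,110,100,100,4)]),cv2.copyMakeBorder(z(a,330,205,45,35,5),0,0,0,575,0)[:175,:800]]))
fz=[]
for i in range(12): ctrl.snapshot("top");fz.append(ctrl.get_obs()["force"][2])
print(np.mean(fz),np.std(fz))
E
```

```text
12.5 [0.6223 0.2029 0.3499] F [ 0.   1.  -2.8] M [ 0.195 -0.13   0.009] 0.01607022308335717 29.99897450208664
-2.5638874353223335 0.552527825232148
```

View pics/f5.png

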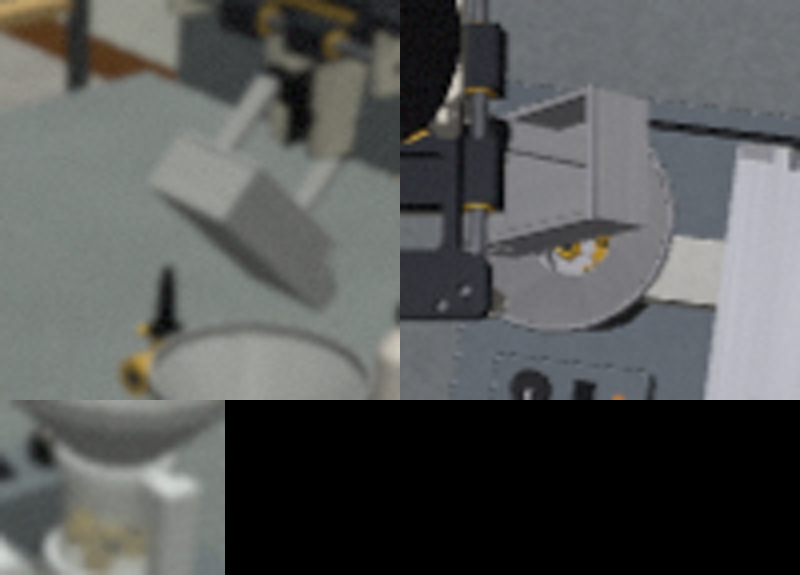

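The tray looks empty in the top view, and the brass nuts lie in the standpipe at scene (350,232), top (313,172). The scoop is still tipped about 50°. I'll level it by pulling its lip back against the near funnel wall.

{"api": "apply_moves", "payload": {"targets": [{"travel":[10,0,20],"roll":0,"jaw":10},{"travel":[15,0,20],"roll":0,"jaw":10},{"travel":[10,0,14],"roll":0,"jaw":10},{"travel":[5,0,5],"roll":0,"jaw":10},{"travel":[5,0,2],"roll":0,"jaw":10},{"travel":[6,0,0],"roll":0,"jaw":10},{"travel":[6,0,0],"roll":0,"jaw":10},{"travel":[6,0,0],"roll":0,"jaw":10},{"travel":[0,0,0],"roll":0,"jaw":10}]}}

```text
clock: 14.1
tool_pos: [0.6223, 0.1392, 0.2881]
orientation: [-179.9, 0.1, -90.0]
force: [0.9, 0.9, 0.2]
opening: 0.0158
gripper_force: 30.0
```

```bash
python3 -c "from h import *;st()"
```

```text
14.1 [0.6223 0.1392 0.2881] F [0.9 0.9 0.2] M [ 0.44  -0.365  0.012] 0.015811326624313535 29.999560117721558
```

{"api": "apply_moves", "payload": {"targets": [{"travel":[6,0,0],"roll":0,"jaw":10},{"travel":[6,0,0],"roll":0,"jaw":10},{"travel":[6,0,0],"roll":0,"jaw":10},{"travel":[6,0,1],"roll":0,"jaw":10},{"travel":[6,0,1],"roll":0,"jaw":10},{"travel":[6,0,1],"roll":0,"jaw":10},{"travel":[0,0,0],"roll":0,"jaw":10}]}}

```text
clock: 14.8
tool_pos: [0.6217, 0.1024, 0.2841]
orientation: [180.0, -0.0, -90.1]
force: [1.4, 0.7, 3.0]
opening: 0.0159
gripper_force: 30.0
```

{"api": "apply_moves", "payload": {"targets": [{"travel":[6,0,1.5],"roll":0,"jaw":10},{"travel":[6,0,1.5],"roll":0,"jaw":10},{"travel":[6,0,1.5],"roll":0,"jaw":10},{"travel":[6,0,1.5],"roll":0,"jaw":10},{"travel":[6,0,2],"roll":0,"jaw":10},{"travel":[0,0,0],"roll":0,"jaw":10}]}}

```text
clock: 15.4
tool_pos: [0.621, 0.0726, 0.2751]
orientation: [179.9, -0.0, -90.1]
force: [-0.4, -0.6, -0.4]
opening: 0.016
gripper_force: 30.0
```

```bash
python3 - <<'E'
from h import *
st()
a=ctrl.snapshot("scene");cv2.imwrite("f6.png",a[:,:,::-1])
# silhouette probe: predicted pixels of scoop key points for several tilts
o=ctrl.get_obs();g=o["tool_pos"]-[0,0,.003]
for th in(0,10,20,30):
    t=np.radians(th);P=[]
    for x,z in((-.0445,-.088),(-.0445,-.052),(.0755,-.085)):
        P.append(g+[0.033,x*np.cos(t)+z*np.sin(t),z*np.cos(t)-x*np.sin(t)])
    print(th,proj("scene",P).round(0).tolist())
E
```

```text
15.4 [0.621  0.0726 0.2751] F [-0.4 -0.6 -0.4] M [ 0.14  -0.097 -0.022] 0.015972288087354052 29.99981850385666
0 [[315.0, 217.0], [316.0, 204.0], [355.0, 201.0]]
10 [[310.0, 216.0], [313.0, 202.0], [350.0, 207.0]]
20 [[306.0, 213.0], [311.0, 199.0], [344.0, 212.0]]
30 [[302.0, 210.0], [309.0, 195.0], [338.0, 217.0]]
```

{"api": "apply_moves", "payload": {"targets": [{"travel":[0,0,-25],"roll":0,"jaw":10},{"travel":[0,0,-40],"roll":0,"jaw":10},{"travel":[20,6,-20],"roll":0,"jaw":10},{"travel":[40,12,0],"roll":0,"jaw":10},{"travel":[42,13,0],"roll":0,"jaw":10},{"travel":[42,13,0],"roll":0,"jaw":10},{"travel":[42,13,0],"roll":0,"jaw":10},{"travel":[42,13,0],"roll":0,"jaw":10},{"travel":[42,13,0],"roll":0,"jaw":10},{"travel":[42,13,0],"roll":0,"jaw":10}]}}

```text
clock: 16.45
tool_pos: [0.5242, -0.2396, 0.3602]
orientation: [179.9, 0.0, -90.0]
force: [1.5, -0.3, -2.2]
opening: 0.0156
gripper_force: 30.0
```

{"api": "apply_moves", "payload": {"targets": [{"travel":[42,13,0],"roll":0,"jaw":10},{"travel":[42,13,0],"roll":0,"jaw":10},{"travel":[27,8,0],"roll":0,"jaw":10},{"travel":[12,3,0],"roll":0,"jaw":10},{"travel":[0,0,20],"roll":-7,"jaw":10},{"travel":[0,0,40],"roll":-7,"jaw":10},{"travel":[0,0,40],"roll":-7,"jaw":10},{"travel":[0,0,40],"roll":-7,"jaw":10},{"travel":[0,0,40],"roll":-6,"jaw":10},{"travel":[0,0,20],"roll":0,"jaw":10}]}}

```text
clock: 17.45
tool_pos: [0.4864, -0.3596, 0.1565]
orientation: [179.8, 0.3, -55.8]
force: [-0.6, 0.5, -1.8]
opening: 0.0156
gripper_force: 30.0
```

```bash
python3 - <<'E'
from h import *
st()
a=ctrl.snapshot("scene");cv2.imwrite("f7.png",a[:,:,::-1])
o=ctrl.get_obs();g=o["tool_pos"]-[0,0,.003];ps=np.radians(124)
u=np.array([np.cos(ps),np.sin(ps),0]);v=np.array([-u[1],u[0],0])
s0=cv2.imread("scene0_raw.png").astype(int)
d=np.abs(a[:,:,::-1].astype(int)-s0).max(2)
# compare predicted outlines for tilts: gradient along the rear-side bottom edge
gr=cv2.cvtColor(a,cv2.COLOR_RGB2GRAY).astype(np.float32);G=cv2.GaussianBlur(gr,(0,0),.8)
def edge(th,side,z0,x0,x1):
    t=np.radians(th);P=[]
    for x in np.linspace(x0,x1,30):
        X=x+.0155;Z=z0-.088
        P.append(g+u*(X*np.cos(t)+Z*np.sin(t))+v*side+np.array([0,0,Z*np.cos(t)-X*np.sin(t)]))
    return proj("scene",P)
for side in(.033,-.033):
    r=[]
    for th in range(-20,41,2):
        q=edge(th,side,0,-.058,.058);n=np.array([-(q[-1]-q[0])[1],(q[-1]-q[0])[0]]);n/=np.linalg.norm(n)
        f=lambda k:cv2.remap(G,(q+k*n)[:,0].astype(np.float32)[None],(q+k*n)[:,1].astype(np.float32)[None],1).mean()
        r.append((th,round(float(max(abs(f(1.5+k)-f(-1.5+k)) for k in(-1,0,1))),1)))
    print(side,r)
    print(edge(0,side,0,-.06,.06)[[0,-1]].round(0).tolist())
E
```

```text
17.45 [ 0.4864 -0.3596  0.1565] F [-0.6  0.5 -1.8] M [-0.012  0.012 -0.041] 0.015578278604626284 29.998352229595184
0.033 [(-20, 17.5), (-18, 19.7), (-16, 22.3), (-14, 25.1), (-12, 27.8), (-10, 30.3), (-8, 32.1), (-6, 33.4), (-4, 32.6), (-2, 30.2), (0, 26.3), (2, 21.5), (4, 16.7), (6, 12.7), (8, 9.5), (10, 7.1), (12, 5.2), (14, 4.2), (16, 5.9), (18, 7.7), (20, 9.4), (22, 10.9), (24, 11.9), (26, 12.1), (28, 11.1), (30, 8.5), (32, 5.1), (34, 3.6), (36, 10.1), (38, 15.3), (40, 18.6)]
[[112.0, 292.0], [145.0, 261.0]]
-0.033 [(-20, 7.5), (-18, 9.5), (-16, 11.7), (-14, 13.7), (-12, 16.2), (-10, 19.8), (-8, 23.7), (-6, 26.9), (-4, 28.9), (-2, 29.7), (0, 28.9), (2, 26.5), (4, 23.8), (6, 21.3), (8, 19.0), (10, 17.2), (12, 15.6), (14, 14.3), (16, 13.2), (18, 12.4), (20, 11.9), (22, 11.5), (24, 11.2), (26, 10.9), (28, 10.6), (30, 10.2), (32, 9.8), (34, 9.4), (36, 9.5), (38, 9.9), (40, 10.3)]
[[136.0, 299.0], [167.0, 266.0]]
```

The scoop is nearly level (about 4° nose-up), so I'll set it down.

{"api": "apply_moves", "payload": {"targets": [{"travel":[0,0,25],"roll":0,"jaw":10},{"travel":[0,0,22],"roll":0,"jaw":10},{"travel":[0,0,10],"roll":0,"jaw":10},{"travel":[0,0,4],"roll":0,"jaw":10},{"travel":[0,0,3],"roll":0,"jaw":10},{"travel":[0,0,2],"roll":0,"jaw":10},{"travel":[0,0,0],"roll":0,"jaw":10}]}}

```text
clock: 18.2
tool_pos: [0.4889, -0.3616, 0.0957]
orientation: [-180.0, -0.0, -56.0]
force: [-0.2, -0.3, -1.4]
opening: 0.0158
gripper_force: 30.0
```

{"api": "apply_moves", "payload": {"targets": [{"travel":[0,0,2],"roll":0,"jaw":10},{"travel":[0,0,2],"roll":0,"jaw":10},{"travel":[0,0,2],"roll":0,"jaw":10},{"travel":[0,0,0],"roll":0,"jaw":10},{"travel":[0,0,0],"roll":0,"jaw":10}]}}

```text
clock: 18.7
tool_pos: [0.4885, -0.3615, 0.089]
orientation: [180.0, 0.0, -56.0]
force: [0.8, -0.8, -2.1]
opening: 0.016
gripper_force: 30.0
```

{"api": "apply_moves", "payload": {"targets": [{"travel":[0,0,1.5],"roll":0,"jaw":10},{"travel":[0,0,1.5],"roll":0,"jaw":10},{"travel":[0,0,0],"roll":0,"jaw":10}]}}

```text
clock: 19.0
tool_pos: [0.4894, -0.3621, 0.0873]
orientation: [-180.0, -0.1, -56.0]
force: [-0.5, -0.4, 6.3]
opening: 0.016
gripper_force: 30.0
```

```bash
python3 -c "from h import *;st()"
```

```text
19.0 [ 0.4894 -0.3621  0.0873] F [-0.5 -0.4  6.3] M [ 0.043  0.25  -0.028] 0.015962493654557642 30.00093251466751
```

{"api": "apply_moves", "payload": {"targets": [{"travel":[0,0,0],"roll":0,"jaw":22},{"travel":[0,0,0],"roll":0,"jaw":30},{"travel":[0,0,0],"roll":0,"jaw":50},{"travel":[0,0,0],"roll":0,"jaw":50},{"travel":[0,0,0],"roll":0,"jaw":50},{"travel":[0,0,-10],"roll":0,"jaw":50},{"travel":[0,0,-30],"roll":0,"jaw":50},{"travel":[0,0,-40],"roll":0,"jaw":50},{"travel":[0,0,-40],"roll":0,"jaw":50},{"travel":[0,0,-40],"roll":0,"jaw":50}]}}

```text
clock: 20.0
tool_pos: [0.4883, -0.3614, 0.2486]
orientation: [-180.0, -0.0, -56.0]
force: [0.8, -1.0, -0.9]
opening: 0.0499
gripper_force: 0.0
```

```bash
python3 - <<'E'
from h import *
st()
a=ctrl.snapshot("scene");cv2.imwrite("f8.png",a[:,:,::-1])
brass(a,"scoop",(95,250,90,70))
s0=cv2.imread("scene0_raw.png")
c=lambda i:cv2.GaussianBlur(cv2.cvtColor(i,cv2.COLOR_BGR2GRAY),(0,0),1)[255:325,100:180]
print("match",cv2.minMaxLoc(cv2.matchTemplate(c(a[:,:,::-1].copy()),c(s0)[8:-8,8:-8],cv2.TM_CCOEFF_NORMED)))
brass(s0[:,:,::-1].copy(),"before",(95,250,90,70)); brass(a,"pipe/funnel",(325,178,60,70))
b=ctrl.snapshot("top");brass(b,"top funnel",(178,130,62,65))
print(ctrl.get_obs()["joint_pos"])
E
```

```text
20.0 [ 0.4883 -0.3614  0.2486] F [ 0.8 -1.  -0.9] M [-0.052 -0.177  0.008] 0.04986616967065696 0.0
scoop []
match (0.19419817626476288, 0.9738150835037231, (3, 0), (8, 9))
before [[146.0, 294.0, 17], [136.0, 299.0, 32]]
pipe/funnel [[326.0, 182.0, 3], [325.0, 192.0, 16]]
top funnel [[220.0, 169.0, 37], [212.0, 171.0, 25]]
[-18.10257993  13.98791638  -7.96082825   0.13234754 -67.42159358
  52.08655007]
```

The scoop stands empty at its original place (template match 0.97), and brass shows only in the pipe bore. The cover tilts up towards the hinge, so the wide body would foul it if I pinched across the bar. I'll pinch the handle's left leg instead, with the fingers left and right of it.

```bash
cat >> h.py <<'E'
YAW=np.radians(-7.2);RF=np.array([[np.cos(YAW),-np.sin(YAW),0],[np.sin(YAW),np.cos(YAW),0],[0,0,1]]);H=np.array([.668,-.0069,.119])
def leg(th,rho=.190,y=.042): # TCP target
    return H+RF@[-rho*np.cos(th)-.0015*np.sin(th),y,rho*np.sin(th)+.0015*np.cos(th)]+[0,0,.003]
E
python3 - <<'E'
from h import *
for uv in((257.3,214),(256.5,222),(255.8,229),(296,220),(294.7,230)):
    X=ray("top",uv,.1255);print(uv,X.round(4),(RF.T@(X-H)).round(4))
t=leg(0);p=ctrl.get_obs()["tool_pos"];print(t,p)
b=YAW;x=np.array([np.cos(b),np.sin(b)]);y=np.array([np.sin(b),-np.cos(b)])
d=(t-p)[:2];print("tx,ty mm",1e3*d@x,1e3*d@y)
im=cv2.imread("top0_raw.png");
for r in(214,220,226): print(r,im[r,250:302].max(1).tolist())
E
```

```text
(257.3, 214) [0.506  0.0614 0.1255] [-0.1693  0.0475  0.0065]
(256.5, 222) [0.4859 0.0635 0.1255] [-0.1895  0.047   0.0065]
(255.8, 229) [0.4683 0.0653 0.1255] [-0.2072  0.0466  0.0065]
(296, 220) [ 0.4902 -0.0357  0.1255] [-0.1728 -0.0509  0.0065]
(294.7, 230) [ 0.4651 -0.0322  0.1255] [-0.1981 -0.0505  0.0065]
[0.4847622  0.05858213 0.1235    ] [ 0.49097769 -0.36308727  0.25366981]
tx,ty mm -59.01566317654703 -417.5654045979132
214 [104, 106, 101, 102, 97, 59, 20, 35, 29, 32, 84, 94, 107, 112, 111, 122, 142, 147, 162, 154, 163, 172, 171, 168, 171, 172, 174, 174, 178, 177, 175, 176, 176, 178, 177, 176, 173, 175, 178, 181, 179, 175, 175, 176, 171, 167, 169, 175, 176, 180, 179, 177]
220 [106, 107, 105, 103, 69, 27, 43, 29, 18, 84, 103, 105, 103, 107, 106, 105, 105, 104, 102, 102, 103, 102, 103, 104, 103, 102, 102, 102, 100, 102, 102, 102, 102, 102, 103, 104, 102, 99, 99, 100, 102, 101, 75, 34, 23, 28, 23, 63, 94, 100, 99, 101]
226 [107, 109, 109, 68, 25, 37, 31, 14, 60, 79, 88, 93, 94, 101, 103, 106, 101, 98, 97, 100, 100, 105, 103, 101, 103, 100, 102, 100, 101, 102, 101, 101, 101, 100, 101, 98, 100, 101, 103, 103, 103, 88, 49, 23, 33, 28, 35, 84, 101, 100, 99, 101]
```

{"api": "apply_moves", "payload": {"targets": [{"travel":[0,0,0],"roll":-8.2,"jaw":40},{"travel":[0,0,0],"roll":-8.2,"jaw":40},{"travel":[0,0,0],"roll":-8.1,"jaw":40},{"travel":[0,0,0],"roll":-8.1,"jaw":40},{"travel":[0,0,0],"roll":-8.1,"jaw":40},{"travel":[0,0,0],"roll":-8.1,"jaw":40},{"travel":[-5,-40,0],"roll":0,"jaw":40},{"travel":[-6,-42,0],"roll":0,"jaw":40},{"travel":[-6,-42,0],"roll":0,"jaw":40},{"travel":[-6,-42,0],"roll":0,"jaw":40}]}}

```text
clock: 21.1
tool_pos: [0.4862, -0.1926, 0.2466]
orientation: [180.0, -0.0, -7.2]
force: [1.9, 0.9, 0.5]
opening: 0.0402
gripper_force: 0.0
```

{"api": "apply_moves", "payload": {"targets": [{"travel":[-6,-42,0],"roll":0,"jaw":40},{"travel":[-6,-42,0],"roll":0,"jaw":40},{"travel":[-6,-42,0],"roll":0,"jaw":40},{"travel":[-6,-42,0],"roll":0,"jaw":40},{"travel":[-6,-42,0],"roll":0,"jaw":40},{"travel":[-4,-35,0],"roll":0,"jaw":40},{"travel":[-2,-12,0],"roll":0,"jaw":40},{"travel":[0,0,20],"roll":0,"jaw":40},{"travel":[0,0,30],"roll":0,"jaw":40},{"travel":[0,0,0],"roll":0,"jaw":40}]}}

```text
clock: 22.1
tool_pos: [0.4809, 0.0646, 0.1933]
orientation: [179.8, 0.3, -7.2]
force: [-0.7, -0.1, -0.4]
opening: 0.0403
gripper_force: 0.0
```

```bash
cat >> h.py <<'E'
def go(th,rho=.190,y=.047):
    st();o=ctrl.get_obs();d=leg(th,rho,y)-o["tool_pos"];b=np.radians(o["orientation"][2])
    print("yaw",o["orientation"][2],"need",(1e3*np.array([d[0]*np.cos(b)+d[1]*np.sin(b),d[0]*np.sin(b)-d[1]*np.cos(b),-d[2]])).round(1))
E
python3 -c "
from h import *;go(0)
cv2.imwrite('g2.png',ctrl.snapshot('scene')[:,:,::-1]);cv2.imwrite('g2t.png',ctrl.snapshot('top')[:,:,::-1])"
```

```text
22.1 [0.4809 0.0646 0.1933] F [-0.7 -0.1 -0.4] M [-0.086  0.074  0.035] 0.04033292698753227 0.0
yaw -7.244883153015929 need [ 4.6  0.5 69.8]
```

{"api": "apply_moves", "payload": {"targets": [{"travel":[4,0,20],"roll":0,"jaw":40},{"travel":[0,0,20],"roll":0,"jaw":40},{"travel":[0,0,8],"roll":0,"jaw":40},{"travel":[0,0,7],"roll":0,"jaw":40},{"travel":[0,0,0],"roll":0,"jaw":40}]}}

```text
clock: 22.7
tool_pos: [0.4873, 0.065, 0.1413]
orientation: [180.0, -0.0, -7.2]
force: [-0.5, -0.1, 0.0]
opening: 0.0402
gripper_force: 0.0
```

```bash
python3 -c "from h import *;go(0);go(0)"
```

```text
22.7 [0.4873 0.065  0.1413] F [-0.5 -0.1  0. ] M [-0.019 -0.042  0.013] 0.04018464417916938 0.0
yaw -7.22137000037091 need [-1.7  1.7 17.8]
22.7 [0.4873 0.065  0.1413] F [-0.5 -0.1  0. ] M [-0.019 -0.042  0.013] 0.04018464417916938 0.0
yaw -7.22137000037091 need [-1.7  1.7 17.8]
```

{"api": "apply_moves", "payload": {"targets": [{"travel":[-1,1,7],"roll":0,"jaw":40},{"travel":[0,0,6],"roll":0,"jaw":40},{"travel":[0,0,5],"roll":0,"jaw":40},{"travel":[0,0,0],"roll":0,"jaw":40},{"travel":[0,0,0],"roll":0,"jaw":5},{"travel":[0,0,0],"roll":0,"jaw":5},{"travel":[0,0,0],"roll":0,"jaw":5},{"travel":[0,0,0],"roll":0,"jaw":5},{"travel":[0,0,0],"roll":0,"jaw":5},{"travel":[0,0,0],"roll":0,"jaw":5}]}}

```text
clock: 23.7
tool_pos: [0.4864, 0.0655, 0.1233]
orientation: [-179.9, -0.1, -7.2]
force: [-1.6, 7.3, 0.4]
opening: 0.011
gripper_force: 30.0
```

```bash
python3 -c "from h import *;go(0)"
```

```text
23.7 [0.4864 0.0655 0.1233] F [-1.6  7.3  0.4] M [2.375 0.629 0.052] 0.011022834250377315 29.976312518119812
yaw -7.218121053462372 need [-0.7  2.1 -0.2]
```

{"api": "apply_moves", "payload": {"targets": [{"travel":[0,-1,0],"roll":0,"jaw":5},{"travel":[0.2,0,-9.5],"roll":0,"jaw":5},{"travel":[0.7,0,-9.5],"roll":0,"jaw":5},{"travel":[1.1,0,-9.4],"roll":0,"jaw":5},{"travel":[1.6,0,-9.3],"roll":0,"jaw":5},{"travel":[2.1,0,-9.3],"roll":0,"jaw":5},{"travel":[2.5,0,-9.2],"roll":0,"jaw":5},{"travel":[0,0,0],"roll":0,"jaw":5}]}}

```text
clock: 24.5
tool_pos: [0.4946, 0.0645, 0.1801]
orientation: [-179.9, -0.0, -7.2]
force: [3.0, 4.2, -9.8]
opening: 0.011
gripper_force: 30.0
```

```bash
python3 -c "
from h import *;go(.3)
cv2.imwrite('g3.png',ctrl.snapshot('scene')[:,:,::-1]);cv2.imwrite('g3t.png',ctrl.snapshot('top')[:,:,::-1])"
```

```text
24.5 [0.4946 0.0645 0.1801] F [ 3.   4.2 -9.8] M [ 1.235 -1.166 -0.045] 0.01101080289673187 30.000776946544647
yaw -7.242127900048092 need [-0.9  2.1  0.6]
```

{"api": "apply_moves", "payload": {"targets": [{"travel":[3,-1,-9],"roll":0,"jaw":5},{"travel":[3.4,0,-8.8],"roll":0,"jaw":5},{"travel":[3.9,0,-8.7],"roll":0,"jaw":5},{"travel":[4.3,0,-8.4],"roll":0,"jaw":5},{"travel":[0,0,0],"roll":0,"jaw":5},{"travel":[0,0,0],"roll":0,"jaw":5}]}}

```text
clock: 25.2
tool_pos: [0.5079, 0.0628, 0.2136]
orientation: [180.0, 0.1, -7.3]
force: [-1.1, -1.5, -10.2]
opening: 0.0111
gripper_force: 30.0
```

```bash
python3 - <<'E'
from h import *
go(.5)
a=ctrl.snapshot("scene");cv2.imwrite("g4.png",a[:,:,::-1]);b=ctrl.snapshot("top");cv2.imwrite("g4t.png",b[:,:,::-1])
# darkness print near index/pointer
g=a.min(2);print("scene rows 192-232, cols 240-275")
for r in range(190,226): print(r," ".join("%3d"%v for v in a[r,240:272].max(1)))
E
```

```text
25.2 [0.5079 0.0628 0.2136] F [ -1.1  -1.5 -10.2] M [-0.55   0.43  -0.074] 0.011121922109634884 30.00020831823349
yaw -7.255903679885396 need [ 0.1  2.1 -0.8]
scene rows 192-232, cols 240-275
190 137 139 141 137 138 139 138 139 138 137 136 135 135 123 107  75  46  37  48  64  93 117 131 136 136 133 137 136 136 132 131 133
191 138 137 139 138 140 137 137 137 139 137 136 136 135 135 112  88  58  38  42  52  79 109 128 131 137 131 136 131 134 135 135 139
192 139 140 139 140 135 134 137 137 137 136 139 133 139 130 124 103  74  47  38  43  65  94 120 131 136 133 138 138 141 146 151 160
193 139 138 139 136 140 139 137 138 140 134 138 135 133 133 131 117  89  57  39  41  55  82 111 134 140 145 151 157 167 172 178 188
194 142 142 137 138 139 138 136 138 139 136 136 135 136 137 133 126 105  76  48  38  42  74 113 145 158 172 180 191 198 201 204 211
195 141 140 139 138 138 139 135 138 138 138 136 136 138 139 138 134 124 100  70  51  46  69 117 166 191 202 207 216 215 217 217 216
196 137 138 141 140 138 137 137 135 136 130 131 136 140 147 150 157 154 141 118  82  65  75 122 177 206 214 219 222 
[... 3143 characters left out ...]
 222 222 214 187 167 180 205 220 224 224
221 140 139 138 139 137 138 140 137 141 136 138 131 121 107 100  88  69  64 102 161 203 221 222 221 217 193 168 177 204 217 222 223
222 139 138 140 138 137 137 137 136 138 136 138 133 126 116 118 112  91  67  83 136 185 213 221 221 214 197 174 172 197 217 221 222
223 142 139 140 138 141 137 138 138 134 139 140 136 126 124 131 130 111  75  68 105 163 201 220 221 221 203 178 170 191 213 222 225
224 139 142 138 140 141 139 139 142 138 141 141 141 131 127 133 139 123  90  62  79 134 186 214 221 222 209 181 165 187 211 222 225
225 140 143 141 141 144 139 139 138 141 138 139 141 130 126 129 136 126 101  71  62 110 163 203 221 221 215 187 169 179 208 220 223
```

{"api": "apply_moves", "payload": {"targets": [{"travel":[4.7,0,-8.2],"roll":0,"jaw":5},{"travel":[5.2,0,-8],"roll":0,"jaw":5},{"travel":[0,0,0],"roll":0,"jaw":5},{"travel":[0,0,0],"roll":0,"jaw":5}]}}

```text
clock: 25.7
tool_pos: [0.5183, 0.0615, 0.2308]
orientation: [179.9, 0.1, -7.2]
force: [-4.0, -4.0, -8.3]
opening: 0.0108
gripper_force: 30.0
```

```bash
python3 - <<'E'
from h import *
from scipy.optimize import minimize_scalar
go(.6)
for i in range(3):
    S=ctrl.snapshot("scene");T=ctrl.snapshot("top")
cv2.imwrite("g5.png",S[:,:,::-1]);cv2.imwrite("g5t.png",T[:,:,::-1])
G={n:cv2.GaussianBlur(cv2.cvtColor(i,cv2.COLOR_RGB2GRAY).astype(np.float32),(0,0),.7) for n,i in(("scene",S),("top",T))}
G0={n:cv2.GaussianBlur(cv2.imread(n+"0_raw.png",0).astype(np.float32),(0,0),.7) for n in("scene","top")}
samp=lambda g,q:cv2.remap(g,q[:,0].astype(np.float32)[None],q[:,1].astype(np.float32)[None],1)[0]
def pt(th,r,y,h=0):return H+RF@[-r*np.cos(th)-h*np.sin(th),y,r*np.sin(th)+h*np.cos(th)]
ths=np.arange(.4,.85,.01)
# needle in initial images (dark line)
for n in("scene","top"):
    for y in(-.081,-.083,-.085,-.087):
        sc=[samp(G0[n],proj(n,[pt(t,r,y) for r in np.linspace(.130,.158,15)])).mean() for t in ths]
        print("needle",n,y,"best",ths[np.argmin(sc)].round(3),round(float(min(sc)),1))
# plate front edge gradient now and shut
for n in("scene","top"):
    for g,lab,tt in((G[n],"now",np.arange(.4,.8,.01)),(G0[n],"shut",np.arange(-.15,.16,.01))):
        sc=[]
        for t in tt:
            q=proj(n,[pt(t,.168,y,.003) for y in np.linspace(-.07,.025,30)]);qi=proj(n,[pt(t,.164,y,.003) for y in np.linspace(-.07,.025,30)]);qo=proj(n,[pt(t,.172,y,.003) for y in np.linspace(-.07,.025,30)])
            sc.append((samp(g,qi)-samp(g,qo)).mean())
        print("plate",n,lab,tt[np.argmax(sc)].round(3),round(float(max(sc)),1))
E
```

```text
25.7 [0.5183 0.0615 0.2308] F [-4.  -4.  -8.3] M [-1.346e+00  1.506e+00  1.000e-03] 0.010815775169047312 29.999467134475708
yaw -7.239119838464018 need [-0.6  2.1  0.3]
needle scene -0.081 best 0.58 83.1
needle scene -0.083 best 0.62 83.6
needle scene -0.085 best 0.65 84.8
needle scene -0.087 best 0.69 87.1
needle top -0.081 best 0.68 78.8
needle top -0.083 best 0.64 59.4
needle top -0.085 best 0.61 53.3
needle top -0.087 best 0.77 62.9
plate scene now 0.56 65.4
plate scene shut 0.0 36.1
plate top now 0.52 24.5
plate top shut 0.11 67.0
```

```bash
python3 - <<'E'
from h import *
samp=lambda g,q:cv2.remap(g,q[:,0].astype(np.float32)[None],q[:,1].astype(np.float32)[None],1)[0]
def pt(th,r,y,h=0):return H+RF@[-r*np.cos(th)-h*np.sin(th),y,r*np.sin(th)+h*np.cos(th)]
tt=np.arange(-.1,.85,.01)
for f,c in(("scene0_raw.png",0),("g3.png",.3),("g4.png",.5),("g5.png",.6)):
    g=cv2.GaussianBlur(cv2.imread(f,0).astype(np.float32),(0,0),.7)
    E=lambda A,B,t:(samp(g,proj("scene",A))-samp(g,proj("scene",B))).mean()
    fr=[];rt=[];lf=[]
    Y=np.linspace(-.07,.025,30);R_=np.linspace(.06,.16,30);h=.002
    for t in tt:
        fr.append(E([pt(t,.165,y,h) for y in Y],[pt(t,.171,y,h) for y in Y],t))
        rt.append(E([pt(t,r,-.075,h) for r in R_],[pt(t,r,-.081,h) for r in R_],t))
        lf.append(E([pt(t,r,.075,h) for r in R_],[pt(t,r,.081,h) for r in R_],t))
    print(f,c,*[(tt[np.argmax(s)].round(2),round(float(max(s)))) for s in(fr,rt,lf)])
im=cv2.imread("g5.png",0)
print("pred tip ptr .6",proj("scene",[pt(.6,.111,-.084),pt(.6,.09,-.084),pt(.63,.126,-.084),pt(.63,.158,-.084),pt(.56,.111,-.084),pt(.6,.168,-.078)]).round(1).tolist())
for r in range(190,226): print(r," ".join("%3d"%v for v in im[r,244:272]))
E
```

```text
scene0_raw.png 0 (np.float64(-0.0), 28) (np.float64(-0.07), 37) (np.float64(0.02), 45)
g3.png 0.3 (np.float64(0.3), 40) (np.float64(0.3), 44) (np.float64(0.33), 48)
g4.png 0.5 (np.float64(0.48), 51) (np.float64(0.54), 67) (np.float64(0.52), 49)
g5.png 0.6 (np.float64(0.57), 53) (np.float64(0.59), 75) (np.float64(0.62), 50)
pred tip ptr .6 [[256.0, 216.4], [259.3, 224.2], [253.9, 210.1], [249.1, 198.3], [255.6, 217.2], [249.5, 195.0]]
190 134 135 135 135 132 133 131 135 132 136 130 133 129 110  81  50  35  37  59  94 127 146 157 164 175 183 188 191
191 136 133 134 132 134 135 131 132 132 134 132 131 131 122  96  65  43  35  54 101 143 174 187 198 204 207 208 211
192 134 132 133 136 132 133 131 132 133 133 136 141 142 136 124  95  67  42  52 105 163 195 208 214 218 218 217 215
193 136 135 134 133 136 136 136 140 144 148 155 161 174 175 169 149 112  83  82 125 177 205 214 218 221 219 219 215
194 133 135 134 133 134 140 148 158 169 178 187 195 198 202 203 189 167 138 136 161 192 211 216 218 219 220 220 217
195 134 132 133 132 133 142 163 185 199 204 210 213 215 218 216 211 200 191 187 19
[... 2813 characters left out ...]
 222
220 139 135 133 134 134 136 134 126 121 112 109 119 110  86  62  89 144 190 212 218 210 182 165 178 203 218 220 222
221 136 133 136 137 134 134 134 127 119 107 113 121 121 100  68  68 120 169 203 213 213 189 166 177 199 215 220 221
222 135 133 133 132 136 133 132 130 121 119 119 133 141 116  82  58  94 151 191 216 213 196 169 169 193 209 220 221
223 135 136 133 133 137 132 136 133 127 120 130 146 148 130  95  59  75 131 182 210 215 200 174 169 188 210 219 222
224 137 133 132 136 135 133 136 138 130 124 131 143 144 133 105  71  61 109 162 202 215 206 180 163 185 207 220 220
225 136 134 136 135 134 135 134 136 127 121 128 133 136 131 113  85  62  81 140 185 209 206 183 167 177 202 217 218
```

```bash
python3 - <<'E'
from h import *
def pt(th,r,y,h=0):return H+RF@[-r*np.cos(th)-h*np.sin(th),y,r*np.sin(th)+h*np.cos(th)]
for y in(-.080,-.084): print(y,proj("top",[pt(.61,r,y) for r in(.09,.1,.111,.126,.142,.158)]).round(1).tolist())
im=cv2.imread("g5t.png",0)
for r in range(170,206): print(r," ".join("%3d"%v for v in im[r,304:330]))
g=cv2.imread("g5.png",0)
for r in range(226,246): print(r," ".join("%3d"%v for v in g[r,250:282]))
E
```

```text
-0.08 [[313.7, 179.6], [313.5, 182.5], [313.4, 185.8], [313.2, 190.4], [312.9, 195.4], [312.7, 200.5]]
-0.084 [[315.3, 179.8], [315.2, 182.7], [315.1, 186.0], [314.9, 190.6], [314.6, 195.6], [314.4, 200.7]]
170 198 196 193 198 197 195 195 196 193 195 164 173 131 110 172 159 122 113 110 116 111 111 113 110 109 116
171 196 196 197 198 199 195 194 195 196 191 176 159 132 118 172 148 117 112 113 113 114 110 107 107 111 114
172 196 196 194 197 197 194 195 198 195 179 172 147 119 118 171 145 109 110 113 118 117 114 112 113 108 112
173 196 196 195 198 197 193 194 196 195 175 186 154 115 149 171 137 110 111 117 116 114 116 115 113 112 114
174 197 195 195 197 197 195 198 198 196 167 181 150 109 152 159 132 113 116 116 116 116 114 115 115 114 114
175 196 195 196 198 198 194 194 194 196 178 181 136 102 167 159 124 115 114 117 115 113 113 114 114 119 118
176 196 196 198 196 198 193 194 196 195 176 128  87 106 172 158 120 114 116 116 117 117 116 113 115 118 120
177 196 196 196 197 196 193 196 195 196 178 105  20  80 167 148 113 115 116 116 114 114 116 116 116 113 118
178 197 195 196 197 194 194 1
[... 4934 characters left out ...]
 204 216 220 221 221 221 221 221 221 219
241 132 122 115 110 110 111 110 109 113 123 143 160 163 165 170 169 153 133 124 124 139 170 199 214 218 222 222 220 222 221 219 220
242 130 123 116 110 111 107 107 111 112 114 123 142 159 167 174 174 163 148 132 125 137 164 194 211 218 221 221 221 218 220 222 219
243 130 122 116 109 105 108 108 106 110 114 115 131 151 169 175 177 169 161 145 129 131 159 189 210 218 219 218 221 219 219 220 221
244 128 122 115 108 107 108 106 109 111 109 111 119 137 161 173 172 169 167 160 144 138 153 183 209 218 219 219 220 220 219 219 221
245 129 120 116 108 107 108 109 108 108 108 111 114 122 143 164 168 165 170 168 155 142 152 179 205 218 218 219 220 222 221 218 220
```

```bash
python3 - <<'E'
from h import *
from scipy.optimize import minimize
def pt(th,r,y):return H+RF@[-r*np.cos(th),y,r*np.sin(th)]
samp=lambda g,q:cv2.remap(g,q[:,0].astype(np.float32)[None],q[:,1].astype(np.float32)[None],cv2.INTER_CUBIC)[0]
G={"scene":cv2.GaussianBlur(cv2.imread("g5.png",0).astype(np.float32),(0,0),.9),"top":cv2.GaussianBlur(cv2.imread("g5t.png",0).astype(np.float32),(0,0),.9)}
def fit(nm,rs,rt,y0):
    def c(p,full=False):
        th,y,k=p
        v=[samp(G[n],proj(n,[pt(th,r,y+k*(r-.12)) for r in R])).mean() for n,R in(("scene",rs),("top",rt))]
        return v if full else sum(v)+ (k/.03)**2*3
    b=min((minimize(c,[t,y0+d,0],method="Nelder-Mead",options=dict(initial_simplex=[[t,y0+d,0],[t+.04,y0+d,0],[t,y0+d+.002,0],[t,y0+d,.03]])) for t in(.54,.58,.62,.66) for d in(-.001,.001)),key=lambda r:r.fun)
    print(nm,b.x.round(4),np.round(c(b.x,True),1))
fit("needle",np.linspace(.140,.155,12),np.linspace(.132,.156,12),-.084)
fit("pointer",np.linspace(.084,.104,12),np.linspace(.084,.108,12),-.082)
E
```

```text
needle [ 0.6307 -0.0845  0.0027] [96.8 63.3]
pointer [ 0.5971 -0.0825  0.0028] [80.  92.9]
```

{"api": "apply_moves", "payload": {"targets": [{"travel":[1.8,0,-2.6],"roll":0,"jaw":5},{"travel":[1.9,0,-2.6],"roll":0,"jaw":5},{"travel":[0,0,0],"roll":0,"jaw":5},{"travel":[0,0,0],"roll":0,"jaw":5},{"travel":[0,0,0],"roll":0,"jaw":5}]}}

```text
clock: 26.5
tool_pos: [0.5219, 0.061, 0.2358]
orientation: [179.9, 0.1, -7.2]
force: [-3.9, -4.3, -8.0]
opening: 0.0112
gripper_force: 30.0
```

```bash
python3 - <<'E'
from h import *
from scipy.optimize import minimize
go(.634)
def pt(th,r,y):return H+RF@[-r*np.cos(th),y,r*np.sin(th)]
samp=lambda g,q:cv2.remap(g,q[:,0].astype(np.float32)[None],q[:,1].astype(np.float32)[None],cv2.INTER_CUBIC)[0]
G={}
for n in("scene","top"):
    a=np.mean([cv2.cvtColor(ctrl.snapshot(n),cv2.COLOR_RGB2GRAY).astype(np.float32) for i in range(3)],0).astype(np.float32);G[n]=cv2.GaussianBlur(a,(0,0),.9)
def fit(nm,rs,rt,y0):
    def c(p,full=False):
        th,y,k=p
        v=[samp(G[n],proj(n,[pt(th,r,y+k*(r-.12)) for r in R])).mean() for n,R in(("scene",rs),("top",rt))]
        return v if full else sum(v)+ (k/.03)**2*3
    b=min((minimize(c,[t,y0+d,0],method="Nelder-Mead",options=dict(initial_simplex=[[t,y0+d,0],[t+.04,y0+d,0],[t,y0+d+.002,0],[t,y0+d,.03]])) for t in(.54,.58,.62,.66) for d in(-.001,.001)),key=lambda r:r.fun)
    print(nm,b.x.round(4),np.round(c(b.x,True),1))
fit("needle",np.linspace(.140,.155,12),np.linspace(.132,.156,12),-.084)
fit("pointer",np.linspace(.084,.104,12),np.linspace(.084,.108,12),-.082)
st();brass(ctrl.snapshot("top"),"top funnel",(178,130,62,65))
E
```

```text
26.5 [0.5219 0.061  0.2358] F [-3.9 -4.3 -8. ] M [-1.462  1.647  0.004] 0.011172101474181587 30.00049978494644
yaw -7.234069734807635 need [-0.5  2.   0. ]
needle [ 0.6395 -0.0844  0.004 ] [88.8 64.2]
pointer [ 0.6413 -0.0826  0.0063] [81.  94.7]
26.8 [0.5218 0.061  0.2358] F [-4.2 -4.4 -8.6] M [-1.446  1.634 -0.002] 0.011559805209844776 30.00044345855713
top funnel []
```

```bash
python3 -c "
from h import *
s=ctrl.snapshot('scene').astype(int);print((s[224:244:3,340:372:3,0]-s[224:244:3,340:372:3,2]))
brass(s.astype(np.uint8),'scoop',(95,250,90,70));print(ctrl.close_job())"
```

```text
[[ -5   2   2   4   3   1   3   0  -2   2  -2]
 [ -6   7  30   9   5   5   3   5   1   2  -4]
 [ -2  22  42  32  32  14  11   4   0   0  -3]
 [  1  12  28  30  18  29  25   1   0   1  -3]
 [ -1   4  14  30  22  16  16   3   1   3 -11]
 [  3   3   3  15   9   6   1   1   1  -1  -9]
 [  5   3   2   0  -1   1   2   2  -1  -2 -11]]
scoop []
the job is handed in; nothing more can be done
None
```

Job handed in at about 27 s. The nuts are in the standpipe: the scoop is empty and no brass shows elsewhere, though I couldn't count all five. The scoop stands back at its original place, and the fingers hold the cover by the handle's left leg, pointer and index level within about 0.01 rad by my camera fit (0.641 vs 0.640 rad).

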